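# Find and press the radio's concealed battery-door release, then swing the door wide open

### The arm

A 7-joint arm with a two-finger parallel gripper is mounted at the origin on a cart in front of the work surface, level with it; the furniture and walls round the work are solid. World frame = base frame: x ahead of the robot, y to its left, z up, the work surface at z = 0. Lengths are in m, angles in rad, forces in N, time in s.
With the tool pointing down it reaches from about 0.425 to 0.875 m from the base axis. Payload 9.9 kg.
Tool frame: the origin (TCP) lies between the finger pads; the fingertips stand 14 mm ahead of it and the grasp point (between the pads) lies 5 mm behind it (finger_overhang is the distance from the TCP to the fingertips, in m); z points along the fingers, y is the line along which they close (so a half turn about z gives the same grasp; the last joint's range is limited). The gripper opens to 85 mm and grips with 20 to 120 N. Pads are 22 mm wide; open, the fingers measure 114 mm over their backs; the gripper's body (76 mm by 85 mm) begins 54 mm behind the grasp point. The pads swing forward as they close: fully open they stand 13 mm farther back than shut.
Start: joints at [1.195, 0.576, 0.025, 1.437, -0.015, 1.129, -0.057], TCP at [0.194, -0.646, 0.245] pointing down, gripper open.
Joint ranges: [-2.76, 2.76], [-0.34, 2.15], [-1.52, 1.57], [0.19, 2.46], [-1.09, 4.23], [0.17, 1.99], [-2.82, 2.82]. Speed limits (rad/s): [2.22, 2.22, 3.01, 3.01, 3.14, 3.14, 3.14].

### API

Orientations are given as a unit quaternion [w, x, y, z].
In Python, from workcell import * gives the robot as it stands. The module is installed in compiled form; this text tells all that it offers. Calls block until the motion is done:
- movep(position, orientation): joint-space move of the TCP to a pose.
- move_straight(position, v=0.15, rot=None, contact_N=None): straight line of the TCP; rot=None keeps the orientation; v is the mean speed in m/s. With contact_N (N) it stops when the force on the tool has changed by that much, and returns True; else False.
- move_j(angles): joint-space move.
- gripper_to(opening, force=None): finger opening in m; force is the grip in N (None keeps the last); returns when the fingers have stopped.
- dwell(seconds).
- solve_ik(position, orientation): joint angles nearest the present ones, or None.
- read_camera(name): name is "scene" or "side" or "wrist"; returns a dict with "frame" (384x512x3 uint8, red, green, blue), "fx", "fy", "cx", "cy" (pixels), "dist_coeffs" ([k1, k2, p1, p2, k3] as OpenCV has them; the pictures are not rectified), "position" and "rotation" of the camera in the world. Camera axes: x right, y down, z forward; pixel columns grow to the right and rows downward; lengths in m; the calibration is good to about 2 mm. A picture is of the moment at which its call begins. There is no depth.
A pose or a line that the arm cannot do raises MotionError and nothing moves.
- finish_job(): hands the job in; it is judged then, once.
Readings, each from a call of its own:
- read_t(): time.
- read_joint_positions(): joint angles.
- read_dq(): joint speeds.
- read_joint_efforts(): joint torques, N m.
- read_ee_pos(): TCP position.
- read_orientation(): TCP orientation.
- read_force(): force on the tool from outside, world axes, zero at the start.
- read_ft_torque(): the same for the moment, N m.
- read_opening(): finger opening in m.
- read_grasp_force(): force on a finger pad.
Only numpy, scipy, OpenCV 4.12 (cv2) and the standard library are available. Lean on these libraries where they do the work, as an engineer would, in place of code of your own. Each camera call takes 0.05 s, during which the arm holds its last target. There are 200 camera calls.

### The job

The battery radio lies face down on its foam rests for a change of batteries. The release of its battery door is a flush pad, black on black, somewhere along the plain strip beside the door: feel along the strip for the spot that gives and press it in, so that the door springs ajar. Then push the door over until it rests wide open by itself; do not lift or shove the radio, and leave everything else on the table where it stands.

Things in the scene. Friction and masses are not known exactly. Their poses are not given: they have to be found in the camera images.
- radio: black radio, 185 x 256 x 169 mm, 1.2 kg, loose, face down on two foam rests. Origin: middle of its downward face, 22 mm above the table. z up; x from the folded handle (robot's side) to the door's hinge; y along the long side; turned up to 30 degrees either way. Its back, a flat rigid panel of 150 (x) by 232 mm (y), faces up 147 mm above the origin. The door is in the panel's hinge half, the strip in its handle half.
- strip_mid (a point): middle of the plain inlaid strip, on its surface, 0.6 mm below the panel's. The strip is 41 mm wide (radio's x) and 100 mm long (y). The release pad in it is 36 (x) by 40 mm (y), on the strip's centre line, its centre up to 30 mm from this point either way along y, different at each start; as black as the strip and 0.8 mm below its surface. The rest of the strip is rigid.
- release (a joint): how far the release pad is pressed in, straight down (m): 0 free, 0.005 fully in. 1.5 N starts it, 4 N holds it fully in, and it springs back. The latch lets go at about 3.5 mm.
- battery_door (a joint): angle of the dark grey battery door (rad): 0 shut, latched and flush with the panel; about 1.0 ajar, where a spring pin lifts it after the release; 1.95 wide open at its stop. It swings up and over, away from the strip. Pushed past upright (1.57) it falls to the stop and stays; short of that it falls back to ajar. It moves lightly (under 1 N) but damped: push it slower than 0.1 m/s.
- door_hinge (a point): middle of the door's hinge line, at the panel's surface, 82 mm from strip_mid along the radio's x; the line runs along the radio's y
- door_edge (a point): middle of the outer face of the door's free edge, moving with the door. The door is 61 mm from hinge to edge, 123 mm long (radio's y) and 3 mm thick; shut, this edge lies 21 mm from the strip's middle line; ajar, it stands about 51 mm above the panel and 33 mm on the strip side of the hinge line.
- timer: red and white wind-up kitchen timer, 64 mm across, 49 mm tall, loose; origin under its centre. Leave alone.
- tape: roll of tan tape lying flat, 98 mm across, 25 mm tall, loose; origin under its centre. Leave alone.
- cup: white espresso cup with a yellow handle on a plate right of the radio, 79 x 60 x 86 mm, loose; origin under it. Leave alone.
- spice: spice jar with a mustard-yellow cap, 45 mm across, 100 mm tall, loose; origin under its centre. Leave alone.
- cell_0: one of four fresh AA cells with blue sleeves standing upright in a two-by-two group left of the radio, 14.5 mm across, 50 mm tall; origin under its centre. Leave alone.
- cell_1: one of four fresh AA cells with blue sleeves standing upright in a two-by-two group left of the radio, 14.5 mm across, 50 mm tall; origin under its centre. Leave alone.
- cell_2: one of four fresh AA cells with blue sleeves standing upright in a two-by-two group left of the radio, 14.5 mm across, 50 mm tall; origin under its centre. Leave alone.
- cell_3: one of four fresh AA cells with blue sleeves standing upright in a two-by-two group left of the radio, 14.5 mm across, 50 mm tall; origin under its centre. Leave alone.

How it is judged:
By the outcome, as a careful person would: the job done as asked, in the order asked, and still so for the second after the job is handed in, with the robot touching nothing.
It also fails if it takes over 48 s, if anything falls off the work surface, if the arm or the gripper's body presses on something with over 40 N, if the wrist force passes 120 N, or if a joint passes its speed limit or range.

## Working session

There is one attempt and no reset: what is moved stays moved. The work goes in short steps, each a Python script; the robot and the scene stay as the last script left them, time stands still between calls to the robot, and variables do not carry over. Pictures are saved under pics/ and viewed, at most 10 in all, crops included, and the job is handed in when it is done.

```bash
mkdir -p pics
python3 - <<'E'
from workcell import *
import cv2,numpy as np
for n in ("scene","side"):
    d=read_camera(n); cv2.imwrite(f"pics/{n}0.png",cv2.resize(d["frame"][:,:,::-1],(800,600),interpolation=cv2.INTER_CUBIC))
    np.savez(f"{n}0.npz",**d); print(n,d["position"],np.round(d["rotation"],3).tolist(),d["fx"],d["fy"],d["cx"],d["cy"],d["dist_coeffs"])
print(read_t(),read_orientation(),read_force())
E
```

```text
scene [-0.15568784  0.46601873  0.72703036] [0.237, -0.47, 0.752, -0.396] 354.8929374596745 354.8929374596745 261.038662186388 195.10322160792737 [0.03410936 0.         0.         0.         0.        ]
side [ 0.81891466 -0.79357833  1.31160344] [-0.313, 0.943, 0.107, -0.044] 455.2040105629566 455.2040105629566 261.71391329693864 185.28009969431525 [-0.01072204  0.          0.          0.          0.        ]
0.1 [-7.32518619e-04  9.89373431e-01  1.45394825e-01 -1.49250943e-04] [ 0.36154495 -0.56376426 -0.11892505]
```

View pics/scene0.png

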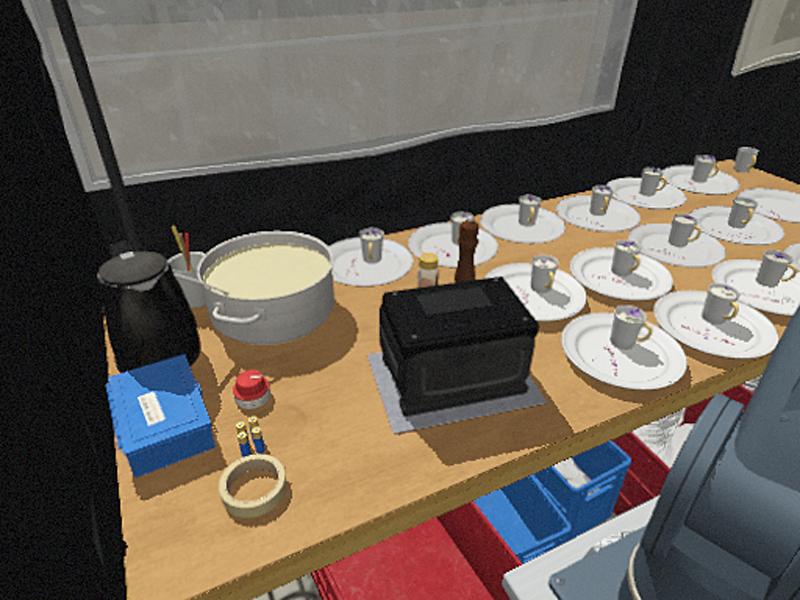

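View pics/side0.png

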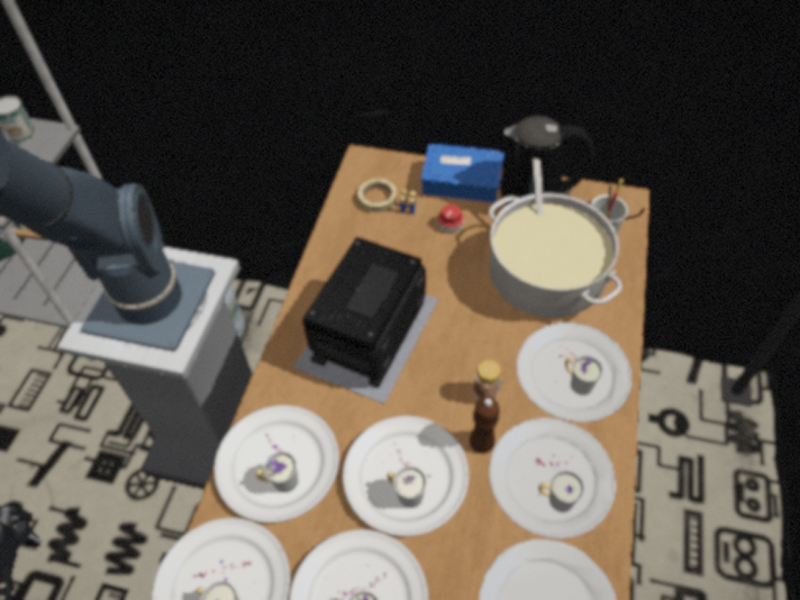

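Scene: radio's top at about (460,300) of 800x600; side: top at about (370,290), door a lighter grey patch near (372,288). I'll rectify both onto the panel plane z=0.169.

```bash
cat > h.py <<'E'
import numpy as np,cv2
def proj(d,P):
    R=np.array(d["rotation"]);t=np.array(d["position"])
    K=np.array([[d["fx"],0,d["cx"]],[0,d["fy"],d["cy"]],[0,0,1.]])
    return cv2.projectPoints(np.asarray(P,float).reshape(-1,1,3),cv2.Rodrigues(R.T)[0],-R.T@t,K,np.array(d["dist_coeffs"],float))[0].reshape(-1,2)
def rect(d,x0,x1,y0,y1,z,s):  # row down = -x world ; col right = -y
    xs=np.arange(x1,x0,-s);ys=np.arange(y1,y0,-s)
    X,Y=np.meshgrid(xs,ys,indexing="ij")
    uv=proj(d,np.stack([X,Y,X*0+z],-1)).reshape(*X.shape,2).astype(np.float32)
    return cv2.remap(d["frame"],uv[...,0],uv[...,1],cv2.INTER_CUBIC)
def bright(i,g=0.45): 
    return (255*np.clip(i/90.,0,1)**g).astype(np.uint8)
E
python3 - <<'E'
from h import *
o=[]
for n in("scene","side"):
    d=np.load(n+"0.npz")
    o.append(bright(rect(d,.35,.85,-.25,.15,.169,.001))[:,:,::-1])
cv2.imwrite("pics/r0.png",np.hstack(o))
E
```

```text
Traceback (most recent call last):
  File "h.py", line 9, in rect
    uv=proj(d,np.stack([X,Y,X*0+z],-1)).reshape(*X.shape,2).astype(np.float32)
       ~~~~^^^^^^^^^^^^^^^^^^^^^^^^^^^^
  File "h.py", line 5, in proj
    return cv2.projectPoints(np.asarray(P,float).reshape(-1,1,3),cv2.Rodrigues(R.T)[0],-R.T@t,K,np.array(d["dist_coeffs"],float))[0].reshape(-1,2)
                                                                 ~~~~~~~~~~~~~^^^^^
cv2.error: OpenCV(4.12.0) /io/opencv/modules/calib3d/src/calibration_base.cpp:131: error: (-2:Unspecified error) in function 'void cv::Rodrigues(cv::InputArray, cv::OutputArray, cv::OutputArray)'
> Input matrix must be 1x3 or 3x1 for a rotation vector, or 3x3 for a rotation matrix:
>     '((srcSz == Size(3, 1) || srcSz == Size(1, 3)) && srccn == 1) || (srcSz == Size(1, 1) && srccn == 3) || (srcSz == Size(3, 3) && srccn == 1)'
> where
>     'srcSz' is [1 x 4]
```

Rotation is a quaternion (wxyz).

```bash
sed -i 's/R=np.array(d\["rotation"\])/R=Rotation.from_quat(np.roll(d["rotation"],-1)).as_matrix()/; 1a from scipy.spatial.transform import Rotation' h.py
python3 - <<'E'
from h import *
o=[]
for n in("scene","side"):
    d=np.load(n+"0.npz")
    o.append(bright(rect(d,.35,.85,-.25,.15,.169,.001))[:,:,::-1])
cv2.imwrite("pics/r0.png",np.hstack(o))
E
```

```text
(no output)
```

View pics/r0.png

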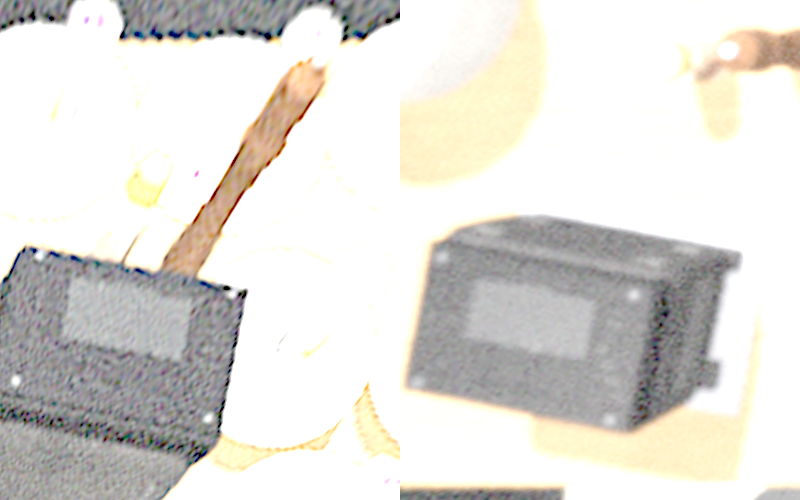

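Both rectified views agree to about 2 mm: the screws average to (125,338), which is panel centre (0.512, 0.025), yaw about −11.2°. The door spans (68..191, 279..361) with its centre at (0.532, 0.023), so strip_mid ≈ (0.481, 0.033). Sizes match the data. I'll touch the rigid panel first to calibrate z, then probe with the closed fingers tilted so only one finger edge presses.

```bash
cat >> h.py <<'E'
yaw=-0.195
ux=np.array([np.cos(yaw),np.sin(yaw),0]);uy=np.array([-np.sin(yaw),np.cos(yaw),0])
S=np.array([.4811,.0327,.1684])
R0=np.column_stack([ux,-uy,[0,0,-1]])
Rt=Rotation.from_rotvec(ux*np.radians(15)).as_matrix()@R0
def q(R): return np.roll(Rotation.from_matrix(R).as_quat(),1)
def tip(R):  # lowest finger edge relative to TCP, world
    return min((R@np.array([0,s,.014]) for s in(-.011,.011)),key=lambda v:v[2])
def tcp(a,b,h,R): return S+a*ux+b*uy+np.array([0,0,h])-(tip(R) if R is Rt else R@np.array([0,0,.014]))
E
python3 - <<'E'
from workcell import *
from h import *
p=np.array(read_ee_pos()); movep(p+[0,0,.1],read_orientation())
gripper_to(0,force=20)
movep(tcp(-.03,0,.1,Rt),q(Rt))
def probe(a,b,deep):
    move_straight(tcp(a,b,.03,Rt),v=.15)
    g=tcp(a,b,deep,Rt); hit=move_straight(g,v=.02,contact_N=7)
    dz=read_ee_pos()[2]-g[2]+deep
    print(a,b,hit,"depth mm",round(dz*1e3,2),np.round(read_force(),1)); return dz
z0=probe(-.03,0,-.004)
print(read_t())
if abs(z0)<.0035:
  for b in(0,.025,-.025):
    move_straight(tcp(0 if b else -.03,0,.03,Rt)) if not b else None
    dz=probe(0,b,z0-.009)
    cur=np.array(read_ee_pos());move_straight(cur+[0,0,.04],v=.1)
    if dz<z0-.004: break
d=read_camera("side");np.savez("side1.npz",**d)
d2=read_camera("scene");np.savez("scene1.npz",**d2)
cv2.imwrite("pics/s1.png",np.hstack([cv2.resize(bright(d["frame"][120:270,170:300]),(400,460))[:,:,::-1],cv2.resize(bright(d2["frame"][150:280,220:370]),(400,460))[:,:,::-1]]))
print(read_t())
E
```

```text
-0.03 0 True depth mm -0.82 [-2.6 -0.7  9. ]
5.975
0 0 True depth mm -7.14 [-3.9 -0.6  6.5]
9.025
```

View pics/s1.png

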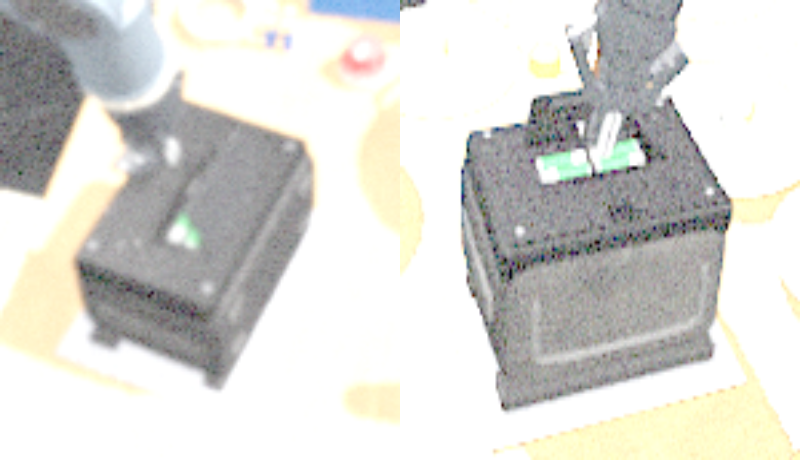

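The panel is rigid and the strip gave 6.3 mm at its middle; the picture shows the door ajar at (570,115), with the green compartment exposed. Next I push it over.

Run:
```python
from workcell import *
from h import *
move_straight(tcp(0,0,.036,R0),v=.08,rot=q(R0))
f0=np.array(read_force())
hit=move_straight(tcp(.080,0,.036,R0),v=.05,contact_N=8)
print(hit,np.round((np.array(read_ee_pos())-tcp(0,0,.036,R0))@ux,4),np.round(read_force()-f0,1))
dwell(.7)
move_straight(tcp(.02,0,.036,R0),v=.1)
move_straight(tcp(-.03,0,.15,R0),v=.2)
d=read_camera("side");d2=read_camera("scene");np.savez("side2.npz",**d);np.savez("scene2.npz",**d2)
cv2.imwrite("pics/s2.png",np.hstack([cv2.resize(bright(d["frame"][120:270,170:300]),(400,460))[:,:,::-1],cv2.resize(bright(d2["frame"][150:280,220:370]),(400,460))[:,:,::-1]]))
print(read_t(),read_force())
```

```text
False 0.0798 [-0.1 -1.1  0. ]
13.5583 [-0.55638387  0.59718036 -0.94978355]
```

View pics/s2.png

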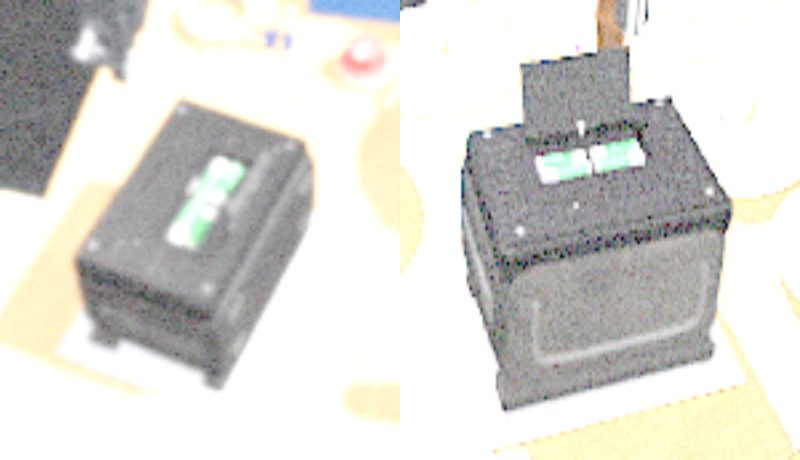

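The door stands up at (575,90) in the scene crop with the arm clear, and the radio hasn't moved. I'll compare its angle with the 1.95 projection.

Run:
```python
from h import *
d=np.load("scene2.npz")
for th in(1.57,1.8,1.95):
    P=[S+ux*(.082-.061*np.cos(th))+uy*s+[0,0,.061*np.sin(th)] for s in(.0615,-.0615)]
    print(th,proj(d,P).round(1).tolist())
print("seen",[265.7,168.4],[305.5,163.3])
```

```text
1.57 [[266.8, 170.3], [309.2, 164.8]]
1.8 [[265.3, 168.3], [307.3, 162.9]]
1.95 [[264.5, 167.5], [306.1, 162.3]]
seen [265.7, 168.4] [305.5, 163.3]
```

```bash
python3 -c "
from workcell import *
print(finish_job())"
```

```text
the job is handed in; nothing more can be done
None
```

I found the release pad by feel and pressed it in, pushed the battery door past upright to about 1.95 rad (wide open, judging by the pictures), and handed the job in about 14 s after the start with the arm clear.

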